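# Serve the walnut from a rocker-gate nut dispenser

### The job

Push the small white dish across the worktop, without lifting it, until it stands against the front of the nut dispenser under the mouth of the lane that holds the walnut (the larger nut). Then press down the paddle of that lane and keep it down until its gate has let the walnut roll into the dish, and let the paddle come back up. Leave the hazelnut behind its gate, touch neither nut, grasp nothing, and leave the glass, mug, tea light and mill where they stand.

Things in the scene. Friction and masses are not known exactly. Their poses are not given: they have to be found in the camera images.
- dispenser: Fixed pale wooden nut dispenser, 160 mm (its x) by 165 mm (its y), 132 mm high: two open-topped lanes, 48 mm wide inside, side by side, sloping 10 degrees down to its +y. Their centre lines are at its x = -42 mm (near lane, nearer the robot) and x = +42 mm (far lane). Origin on the worktop, mid-way between the lanes, under their upper end; z up.
- foot_front (a point): Middle of the bottom edge of the foot's flat front face, on the worktop, at the dispenser's y = +75 mm; the face looks to +y, and the dish is pushed against it. The lanes overhang it by 30 mm, their underside there 46 mm above the worktop.
- mouth_near (a point): Lower end of the near lane's floor, mid-width, at the dispenser's y = +105 mm, 52 mm above the worktop. The nut drops from here and lands about 20 to 35 mm farther on in +y.
- mouth_far (a point): The same point of the far lane.
- paddle_near (a point): Steel paddle of the near lane's rocker, 36 mm (x) by 42 mm (y), at the dispenser's -y end; this point is the centre of its top face, 145 mm above the worktop at rest, its outer (-y) edge tilted up 0.2 rad. Pressed at its centre it falls 45 mm to its stop. The spring resists with about 1.5 N at first, 3 N at the bottom, and lifts it when let go.
- paddle_far (a point): The same paddle of the far lane's rocker, 84 mm away in the dispenser's +x.
- rocker_near (a joint): Angle of the near lane's steel rocker on its level shaft (at the dispenser's y = -20 mm, 122 mm high), rad: 0 = at rest, the gate plate on its +y end (at y = +80 mm) hangs shut before the nut; 0.45 = paddle fully down, gate fully up. The walnut passes above about 0.3 and needs under 1 s to roll out.
- rocker_far (a joint): The same of the far lane's rocker.
- walnut: Loose brown walnut, a ball 36 mm across with a thin raised seam; origin at its centre (its axes roll with it). It rests behind the gate of one lane, either one.
- hazelnut: Loose brown hazelnut, a ball 22 mm across with a pale cap; origin at its centre. It rests behind the gate of the other lane.
- dish: Loose round white dish, 0.25 kg, 34 mm high, 110 mm across at the rim and 98 mm at the foot, wall 4 mm, floor 5 mm thick; origin at the centre of its underside, z up. It starts on the worktop on the dispenser's +y side. Pushed against the foot under a mouth, its centre is at the dispenser's y = +130 mm and at that lane's x.
- tumbler: Bystander: glass tumbler, 48 mm across, 61 mm high; origin at the centre of its underside.
- mug: Bystander: small white mug with a handle, 60 x 83 x 49 mm; origin at its underside.
- candle: Bystander: tea light, 38 mm across, 15 mm high; origin at its underside.
- mill: Bystander: dark wooden mill, 58 mm across, 140 mm high; origin at its underside.

How it is judged:
On the way, in this order (a step that is already met when the one before it is completed fails the run):
1. the dish stands under the mouth of the walnut's lane while the walnut is still behind its gate (((x of walnut in the frame of dispenser above 0.015 m and y of dish in the frame of dispenser between 0.11 and 0.153 m and x of dish in the frame of dispenser between 0.018 and 0.066 m and y of walnut in the frame of dispenser below 0.075 m and value of joint rocker_far below 0.1 rad) or (x of walnut in the frame of dispenser below -0.015 m and y of dish in the frame of dispenser between 0.11 and 0.153 m and x of dish in the frame of dispenser between -0.066 and -0.018 m and y of walnut in the frame of dispenser below 0.075 m and value of joint rocker_near below 0.1 rad))), for 0.2 s.
2. the paddle of the walnut's lane is pressed well down, the fingers on it (((x of walnut in the frame of dispenser above 0.015 m and value of joint rocker_far above 0.3 rad and distance between the grasp point and paddle_far below 0.07 m) or (x of walnut in the frame of dispenser below -0.015 m and value of joint rocker_near above 0.3 rad and distance between the grasp point and paddle_near below 0.07 m))), for 0.1 s.
At the end, for the whole second after the job is handed in: The walnut lies at rest inside the dish; the dish stands flat on the worktop under the mouth of the walnut's lane (within 24 mm of its centre line, at most 23 mm away from the foot's front face); both gates are shut again (under 0.06 rad) and the hazelnut is still behind its own (((x of walnut in the frame of dispenser above 0.015 m and y of dish in the frame of dispenser between 0.11 and 0.153 m and x of dish in the frame of dispenser between 0.018 and 0.066 m) or (x of walnut in the frame of dispenser below -0.015 m and y of dish in the frame of dispenser between 0.11 and 0.153 m and x of dish in the frame of dispenser between -0.066 and -0.018 m)) and horizontal distance between walnut and dish below 0.045 m and height (world z) of walnut below 0.034 m and linear speed of walnut below 0.05 m/s and angle between dish's own z axis and vertical below 0.1 rad and height (world z) of dish below 0.005 m and linear speed of dish below 0.02 m/s and value of joint each of rocker_near, rocker_far below 0.06 rad and y of hazelnut in the frame of dispenser below 0.08 m and height (world z) of hazelnut above 0.055 m); the robot touches nothing.
It fails at once if the dish is lifted or tipped (height (world z) of dish above 0.012 m or angle between dish's own z axis and vertical above 0.25 rad).
It fails at once if the robot touches a nut (contact force between any of the fingers, the arm and walnut above 0.2 N or contact force between any of the fingers, the arm and hazelnut above 0.2 N).
It fails at once if the hazelnut's gate is opened ((x of walnut in the frame of dispenser above 0.015 m and value of joint rocker_near above 0.15 rad) or (x of walnut in the frame of dispenser below -0.015 m and value of joint rocker_far above 0.15 rad)).
It fails at once if the hazelnut leaves its place or the walnut is lifted (distance of hazelnut from where it was at the start of the episode above 0.035 m or height (world z) of walnut above 0.1 m).
It fails at once if the tumbler, mug, tea light or mill is moved or tipped (distance of any of tumbler, mug, candle, mill from where it was at the start of the episode above 0.025 m or angle between any of tumbler, mug, candle, mill's own z axis and vertical above 0.3 rad).
It also fails if it takes over 51 s, if anything falls off the work surface, if the arm or the gripper's body presses on something with over 40 N, if the wrist force passes 120 N, or if a joint passes its speed limit or range.

### The arm

A 6-joint arm with a two-finger parallel gripper is mounted at the origin on a cart in front of the work surface, level with it; the furniture and walls round the work are solid. World frame = base frame: x ahead of the robot, y to its left, z up, the work surface at z = 0. Lengths are in m, angles in rad, forces in N, time in s.
With the tool pointing down it reaches from about 0.35 to 0.775 m from the base axis. Payload 5.5 kg.
Tool frame: the origin (TCP) lies between the finger pads; the fingertips stand 19 mm ahead of it and the grasp point (between the pads) is the TCP (ctrl.tip_reach is the distance from the TCP to the fingertips, in m); y points along the fingers, x is the direction in which the jaws open and shut, and the axes are right-handed (so a half turn about y gives the same grasp; the last joint's range is limited). The gripper opens to 85 mm and grips with 20 to 120 N. Pads are 22 mm wide; open, the fingers measure 114 mm over their backs; the gripper's body (76 mm by 85 mm) begins 54 mm behind the grasp point. The pads swing forward as they close: fully open they stand 13 mm farther back than shut.
Start: joints at [-1.397, 0.313, 0.046, 1.304, 0, 1.431], TCP at [0.177, -0.547, 0.25] pointing down, gripper open.
Joint ranges: [-2.76, 2.76], [-0.86, 1.69], [-1.03, 1.26], [-2.2, 2.34], [-1.47, 1.5], [-3.14, 3.14]. Speed limits (rad/s): [2.57, 2.57, 3.14, 3.14, 3.14, 3.14].

### API

Orientations are given as a unit quaternion [w, x, y, z].
In Python, from plant import monitor, eyes, ctrl gives the robot as it stands.
- The arm moves only by the tool move_arm, never from a script. Its argument "motion" is a list of rows, each a list of 4 numbers: the shift along the world's x, y, z in cm, then the turn about the world's z in degrees. A call has 1 to 5 rows; each row is the pose to reach, as a shift and turn from the pose measured when the call began; what a row does not reach only later rows make up. A row lasts 1/10 s, in which the tool goes at most 50 mm and 8.59 degrees, less where a joint would pass 70% of its speed; a pose out of reach is approached as far as the arm can. A call with a gripper value outside its range is refused whole. "grip" is the closure, from -1 (fully open) to 1 (shut), set as the call begins (left out, the last holds). The fingers move at their own pace and stop on an object; the grip force is fixed at half the most. Time passes only in rows, so rows that repeat a pose let the fingers close. It gives the time, the measured TCP pose, the force and the opening at its end, in the units of the state.
- monitor.get_state(): the state, without advancing time (a new reading comes with each control period).
- eyes.get_image(name): name is "scene" or "top" or "wrist"; returns a dict with "pixels" (384x512x3 uint8, red, green, blue), "depth" (384x512 float32, m along the optical axis (not along the pixel's ray), 0 where there is no reading), "camera_matrix" (3x3 intrinsics, pixels), "k1" (the pictures are not rectified: a ray, as slopes to the right and down, at radius r is drawn at 1 + k1 r^2 times it, then the intrinsics apply), "R" (3x3) and "t" (3): a world point X has camera coordinates R X + t. Camera axes: x right, y down, z forward; pixel columns grow to the right and rows downward; lengths in m; the calibration is good to about 2 mm. A picture is of the moment at which its call begins.
- ctrl.hand_in(): hands the job in, once; it reports no verdict.
The state is a dict: "time": time; "joint_pos": joint angles; "qd": joint speeds; "tau": joint torques, N m; "eef_pos": TCP position; "eef_rot": TCP orientation; "contact_force": force on the tool from outside, world axes, zero at the start; "torque": the same for the moment, N m; "opening": opening from 0.0 (shut) to 1.0 (fully open).
Only numpy, scipy, OpenCV 4.12 (cv2) and the standard library are available. Lean on these libraries where they do the work, as an engineer would, in place of code of your own. Each camera call takes 0.05 s, during which the arm holds its last target. There are 200 camera calls.

## Working session

There is one attempt and no reset: what is moved stays moved. The work goes in short steps, Python scripts to look and compute and a tool call to move; the robot and the scene stay as the last step left them, time stands still between calls to the robot, and variables do not carry over. Pictures are saved under pics/ and viewed, about 8 in all and at most 12, crops included, and the job is handed in when it is done.

Besides the shell and the picture viewer there is one more tool, called after "Request:" by a JSON object that holds its "method" and its "body", one argument or row to a line. move_arm: Moves the arm, as the interface text tells. Its arguments: {"type":"object","properties":{"motion":{"type":"array","items":{"type":"array","items":{"type":"number"}}},"grip":{"type":"number"}},"required":["motion"]}

```bash
mkdir -p pics
cat > h.py <<'E'
import numpy as np, cv2, pickle
from plant import monitor, eyes, ctrl
def grab(name, f):
    im=eyes.get_image(name); pickle.dump(im,open(f'pics/{f}.pkl','wb'))
    cv2.imwrite(f'pics/{f}.png',im['pixels'][:,:,::-1]); return im
def load(f): return pickle.load(open(f'pics/{f}.pkl','rb'))
def cloud(im):
    K=np.array(im['camera_matrix']);d=im['depth'];h,w=d.shape
    u,v=np.meshgrid(np.arange(w),np.arange(h))
    p=cv2.undistortPoints(np.stack([u,v],-1).reshape(-1,1,2).astype(np.float64),K,np.array([im['k1'],0,0,0.])).reshape(h,w,2)
    X=np.dstack([p[...,0]*d,p[...,1]*d,d]); 
    return (X-np.array(im['t']).ravel())@np.array(im['R'])
E
python3 - <<'E'
from h import *
a=grab('top','top0');b=grab('scene','scene0')
cv2.imwrite('pics/both.png',cv2.resize(np.vstack([a['pixels'],b['pixels']])[:,:,::-1],None,fx=.78,fy=.78))
for im in(a,b): print(im['camera_matrix'],im['k1'],-np.array(im['R']).T@np.array(im['t']).ravel(),(im['depth']>0).mean())
s=monitor.get_state();print(s['time'],s['eef_pos'],s['eef_rot'])
E
```

```text
[[433.36224063   0.         258.4353321 ]
 [  0.         433.36224063 191.93472921]
 [  0.           0.           1.        ]] 0.04652854364243099 [ 0.42359031 -0.01829455  0.95364798] 0.9958750406901041
[[395.39998804   0.         257.59136127]
 [  0.         395.39998804 192.3852816 ]
 [  0.           0.           1.        ]] -0.1179423510597243 [-0.07015793 -0.45478006  0.56136576] 0.9960581461588541
0.1 [ 0.17741019 -0.54650707  0.24950349] [ 0.57238206 -0.57159453  0.41613579 -0.41531852]
```

View pics/top0.png

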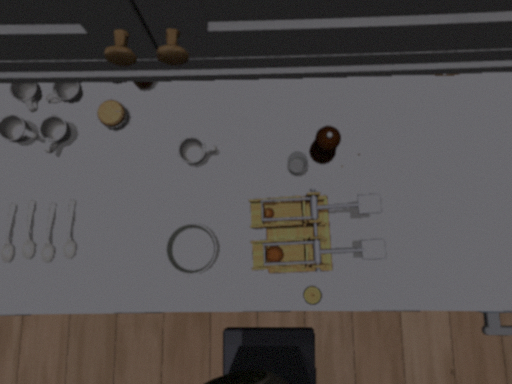

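View pics/scene0.png

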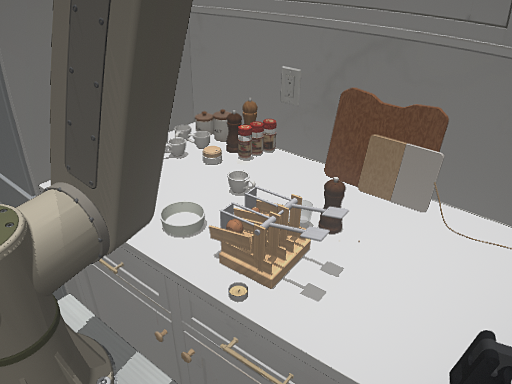

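The top picture shows the larger walnut at (274,255) in the near lane and the hazelnut at (268,213) in the far lane. The dish is at (193,248), the paddles at (373,249) near and (369,204) far, and the tea light at (312,295). The mug (193,152), tumbler (297,163) and mill (325,145) are on the far side.

Run:
```python
from h import *
im=load('top0');C=cloud(im)
P=im['pixels']
for n,u,v in [('padn',373,249),('padf',369,204),('walnut',274,255),('hazel',268,213),('candle',312,295),('mugc',193,152),('tumb',297,163),('mill',328,138)]:
    w=C[v-1:v+2,u-1:u+2].reshape(-1,3); print(n,np.median(w,0).round(4))
# dish: rim points
m=np.zeros(C.shape[:2],bool); m[215:282,160:225]=1
q=C[m&(C[...,2]>.026)&(C[...,2]<.045)]
# circle fit of rim
(c,r)=cv2.minEnclosingCircle(q[:,:2].astype(np.float32)); print('dish',c,r,len(q), q[:,:2].min(0),q[:,:2].max(0))
# paddles
for n,(u0,u1,v0,v1) in {'pn':(355,390,235,262),'pf':(352,386,190,218)}.items():
    m[:]=0;m[v0:v1,u0:u1]=1;q=C[m&(C[...,2]>.12)]
    sel=q
    r=cv2.minAreaRect(sel[:,:2].astype(np.float32));print(n,len(q),r,np.median(q,0),q.min(0),q.max(0))
# dispenser lanes body z>0.05
m[:]=0;m[190:275,245:335]=1;q=C[m&(C[...,2]>.045)&(C[...,2]<.125)]
r=cv2.minAreaRect(q[:,:2].astype(np.float32));print('disp',r)
big=cv2.resize(P[180:310,150:400,::-1],None,fx=3.2,fy=3.2,interpolation=cv2.INTER_CUBIC);big=np.clip(big*1.5,0,255);cv2.imwrite('pics/crop.png',big)
```

```text
padn [ 0.4464 -0.2028  0.1469]
padf [ 0.5293 -0.1999  0.1467]
walnut [ 0.438  -0.0222  0.0965]
hazel [ 0.5222 -0.0114  0.0813]
candle [ 0.3556 -0.1014  0.0081]
mugc [0.6708 0.1557 0.0092]
tumb [ 0.6398 -0.0767  0.0133]
mill [ 0.6622 -0.1309  0.1304]
dish (0.4555661082267761, 0.15330052375793457) 0.05540819466114044 417 [0.40155108 0.09920983] [0.51068368 0.20795933]
pn 509 ((0.44236791133880615, -0.12118285149335861), (0.0355704128742218, 0.20736688375473022), 2.802912712097168) [ 0.44623978 -0.201235    0.14659334] [ 0.42359031 -0.22466545  0.13664616] [ 0.46446732 -0.01829455  0.95364798]
pf 483 ((0.4929175078868866, -0.11546949297189713), (0.04652125760912895, 0.23416373133659363), 24.26844596862793) [ 0.53077896 -0.19826483  0.14667809] [ 0.42359031 -0.21915935  0.13697398] [ 0.55010438 -0.01829455  0.95364798]
disp ((0.48217886686325073, -0.05301100015640259), (0.15382841229438782, 0.15560752153396606), 1.8969447612762451)[ WARN:0@0.423] global loadsave.cpp:1063 imwrite_ Unsupported depth image for selected encoder is fallbacked to CV_8U.
```

View pics/crop.png

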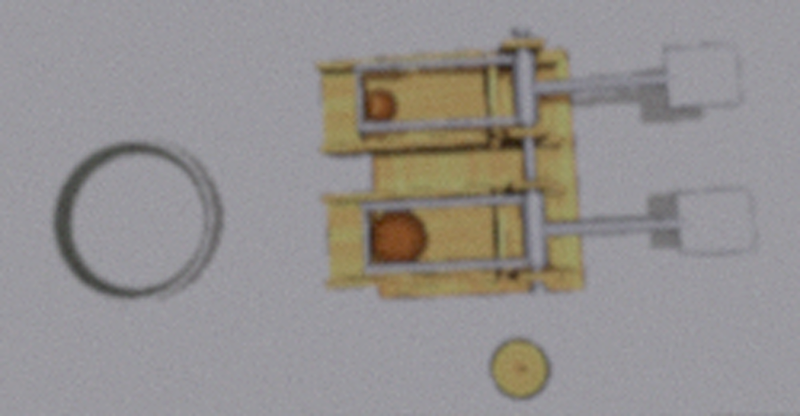

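Request:
{"method": "move_arm", "body": {
  "motion": [
    [5,5,0,8],
    [10,10,0,16],
    [14,14,0,24],
    [18,18,0,32],
    [21,22,0,40]
  ],
  "grip": -0.2
}}

```text
time: 0.6
eef_pos: [0.3526, -0.3661, 0.2491]
eef_rot: [0.681, -0.68, 0.194, -0.193]
contact_force: [1.2, 0.1, 0.1]
opening: 0.602
```

Request:
{"method": "move_arm", "body": {
  "motion": [
    [2,5,0,4],
    [3,10,0,8],
    [4,15,0,12],
    [5,20,0,16],
    [6,25,0,20]
  ]
}}

```text
time: 1.1
eef_pos: [0.4105, -0.1234, 0.2489]
eef_rot: [0.704, -0.703, 0.072, -0.071]
contact_force: [0.8, 0.4, 0.4]
opening: 0.602
```

Request:
{"method": "move_arm", "body": {
  "motion": [
    [0,5,0,0],
    [0,10,0,0],
    [0,15,0,0],
    [0,20,0,0],
    [0,25,0,0]
  ]
}}

```text
time: 1.6
eef_pos: [0.4098, 0.1266, 0.2488]
eef_rot: [0.704, -0.703, 0.072, -0.071]
contact_force: [2.0, 0.3, 0.8]
opening: 0.601
```

```bash
cat > st.py <<'E'
from h import *
from scipy.spatial.transform import Rotation as Rn
def st():
    s=monitor.get_state();q=np.array(s['eef_rot']);R=Rn.from_quat(q[[1,2,3,0]]).as_matrix()
    print('t',s['time'],'tcp',np.round(s['eef_pos'],4),'jaw deg',np.degrees(np.arctan2(R[1,0],R[0,0])).round(1),'app',R[:,1].round(2),'F',np.round(s['contact_force'],1),'open',s['opening'],'q',np.round(s['joint_pos'],2),'reach',ctrl.tip_reach)
st()
E
python3 st.py
```

```text
t 1.6 tcp [0.4098 0.1266 0.2488] jaw deg -11.6 app [-0.  0. -1.] F [2.  0.3 0.8] open 0.6011344718228205 q [ 0.11  0.03 -0.3   1.24  0.    1.88] reach 0.019
```

Request:
{"method": "move_arm", "body": {
  "motion": [
    [2,4,0,0],
    [4,8,0,0],
    [6.4,12.3,-1,0],
    [6.4,12.3,-6,0],
    [6.4,12.3,-10,0]
  ]
}}

```text
time: 2.1
eef_pos: [0.4745, 0.2513, 0.1471]
eef_rot: [0.704, -0.703, 0.071, -0.07]
contact_force: [-0.5, -0.4, -0.1]
opening: 0.599
```

Request:
{"method": "move_arm", "body": {
  "motion": [
    [0,0,-4,0],
    [0,0,-8,0],
    [0,0,-10.5,0],
    [0,0,-12,0],
    [0,0,-12,0]
  ]
}}

```text
time: 2.6
eef_pos: [0.472, 0.2505, 0.0243]
eef_rot: [-0.703, 0.704, -0.073, 0.068]
contact_force: [-0.0, 0.4, 0.0]
opening: 0.602
```

Run:
```python
from st import *
a=grab('top','top1')['pixels'][190:320,120:400]; b=grab('scene','scene1')['pixels'][150:320,100:380]
cv2.imwrite('pics/c1.png',np.vstack([cv2.resize(x,None,fx=2,fy=2)[:,:,::-1] for x in(a,b)]))
```

```text
t 2.6 tcp [0.472  0.2505 0.0243] jaw deg -11.4 app [-0.01 -0.   -1.  ] F [-0.   0.4  0. ] open 0.6016447944965249 q [ 0.34  0.42 -0.4   0.76  0.    2.11] reach 0.019
```

View pics/c1.png

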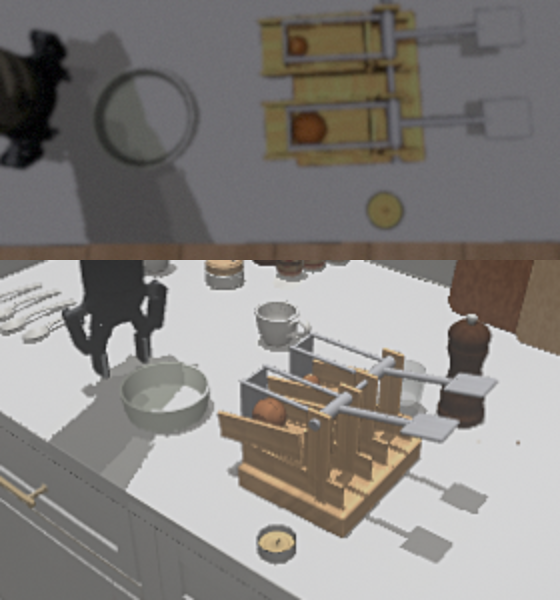

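The gripper stands low behind the dish (the dish centre is at about (147,117) in the upper crop), with its jaws across the push direction. I'll push slowly.

Request:
{"method": "move_arm", "body": {
  "motion": [
    [-0.4,-2,0.2,0],
    [-0.7,-3.5,0.2,0],
    [-0.9,-4.5,0.2,0],
    [-1.1,-5.5,0.2,0],
    [-1.3,-6.5,0.2,0]
  ]
}}

```text
time: 3.2
eef_pos: [0.4621, 0.186, 0.0299]
eef_rot: [0.704, -0.703, 0.07, -0.07]
contact_force: [0.1, 2.6, 2.2]
opening: 0.603
```

Request:
{"method": "move_arm", "body": {
  "motion": [
    [-0.2,-1,0,0],
    [-0.4,-2,0,0],
    [-0.6,-3,0,0],
    [-0.8,-4,0,0],
    [-1.0,-5,0,0]
  ]
}}

```text
time: 3.7
eef_pos: [0.452, 0.1352, 0.0299]
eef_rot: [0.704, -0.703, 0.07, -0.071]
contact_force: [0.5, 1.1, 1.0]
opening: 0.598
```

```bash
cat > dish.py <<'E'
from st import *
import sys
def dish(f):
    im=grab('scene',f);C=cloud(im);P=im['pixels'].astype(int)
    im2=grab('top',f+'t');C2=cloud(im2)
    for n,c in(('scene',C),('top',C2)):
        m=(c[...,2]>.029)&(c[...,2]<.038)&(c[...,0]>.36)&(c[...,0]<.52)&(c[...,1]>.01)&(c[...,1]<.22)
        q=c[m][:,:2]
        # RANSAC circle R=53
        best=(0,)
        rng=np.random.default_rng(0)
        from scipy.optimize import least_squares
        r=min((least_squares(lambda p:np.hypot(*(q-p).T)-.053,[x,y],loss='soft_l1',f_scale=.002) for x in(.42,.45) for y in(.05,.1)),key=lambda r:r.cost)
        print(n,len(q),r.x.round(4),r.cost/len(q)*1e6)
dish(sys.argv[1])
E
python3 dish.py d2
```

```text
t 3.7 tcp [0.452  0.1352 0.0299] jaw deg -11.4 app [ 0.  0. -1.] F [0.5 1.1 1. ] open 0.5983230112773 q [ 0.12  0.31 -0.56  0.7   0.    1.89] reach 0.019
scene 252 [0.4392 0.0774] 4.606614176926783
top 292 [0.4404 0.0758] 0.9413935918852284
```

Request:
{"method": "move_arm", "body": {
  "motion": [
    [-0.15,-0.7,0,0],
    [-0.3,-1.2,0,0],
    [-0.4,-1.7,0,0],
    [-0.5,-2.1,0,0],
    [-0.5,-2.4,0,0]
  ]
}}

```text
time: 4.3
eef_pos: [0.446, 0.1102, 0.0295]
eef_rot: [0.704, -0.703, 0.071, -0.071]
contact_force: [0.2, 1.7, 0.5]
opening: 0.6
```

```bash
python3 dish.py d3; python3 -c "
from h import *
a=load('d3t')['pixels'][190:320,120:400]; b=load('d3')['pixels'][150:320,100:380]
cv2.imwrite('pics/c3.png',np.vstack([cv2.resize(x,None,fx=2,fy=2)[:,:,::-1] for x in(a,b)]))"
```

```text
t 4.3 tcp [0.446  0.1102 0.0295] jaw deg -11.5 app [-0.  0. -1.] F [0.2 1.7 0.5] open 0.5998284483414644 q [ 0.07  0.29 -0.59  0.7   0.    1.84] reach 0.019
scene 220 [0.4329 0.0532] 5.169294350568292
top 213 [0.4347 0.0515] 0.9335935330971534
```

View pics/c3.png

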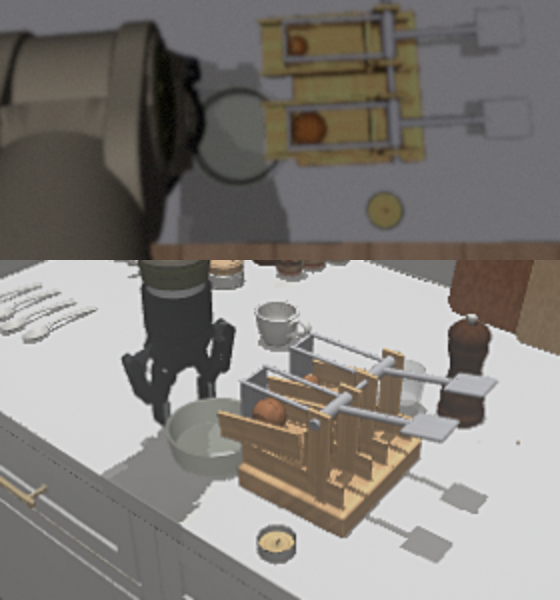

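The dish is now under the near lane: its rim, centred at about (238,136) in the upper crop, is partly hidden by the lane mouth. I'll nudge it on until it meets the foot.

Request:
{"method": "move_arm", "body": {
  "motion": [
    [0,-0.2,0,0],
    [0,-0.4,0,0],
    [0,-0.5,0,0]
  ]
}}

```text
time: 4.7
eef_pos: [0.4461, 0.105, 0.0295]
eef_rot: [0.704, -0.703, 0.072, -0.071]
contact_force: [0.5, 1.4, 0.2]
opening: 0.6
```

Request:
{"method": "move_arm", "body": {
  "motion": [
    [0,-0.15,0,0],
    [0,-0.3,0,0],
    [0,-0.3,0,0]
  ]
}}

```text
time: 5.0
eef_pos: [0.4461, 0.1023, 0.0295]
eef_rot: [0.704, -0.703, 0.072, -0.071]
contact_force: [0.0, 3.3, 0.3]
opening: 0.604
```

Request:
{"method": "move_arm", "body": {
  "motion": [
    [0,-0.15,0,0],
    [0,-0.15,0,0]
  ]
}}

```text
time: 5.2
eef_pos: [0.4461, 0.102, 0.0296]
eef_rot: [0.705, -0.702, 0.071, -0.07]
contact_force: [-0.9, 7.4, 0.5]
opening: 0.6
```

```bash
python3 dish.py d4
```

```text
t 5.2 tcp [0.4461 0.102  0.0296] jaw deg -11.5 app [-0.  0. -1.] F [-0.9  7.4  0.5] open 0.5999727640328335 q [ 0.05  0.29 -0.59  0.69  0.01  1.82] reach 0.019
scene 205 [0.4326 0.0455] 5.007537140636579
top 191 [0.4348 0.0444] 0.9266232711639545
```

Request:
{"method": "move_arm", "body": {
  "motion": [
    [0.3,2,0,0],
    [0.6,4,0,0],
    [0.8,6,1,0],
    [0.8,6,6,0],
    [0.8,6,11,0]
  ]
}}

```text
time: 5.8
eef_pos: [0.4527, 0.1618, 0.1395]
eef_rot: [0.704, -0.703, 0.072, -0.069]
contact_force: [1.9, -0.5, -0.3]
opening: 0.6
```

Request:
{"method": "move_arm", "body": {
  "motion": [
    [0,0,5,0],
    [0,0,10,0],
    [0,-4,12,0],
    [0,-9,12,0],
    [0,-14,12,0]
  ],
  "grip": 1
}}

```text
time: 6.3
eef_pos: [0.453, 0.0203, 0.2608]
eef_rot: [0.704, -0.703, 0.07, -0.069]
contact_force: [0.3, -0.8, 0.2]
opening: -0.001
```

Request:
{"method": "move_arm", "body": {
  "motion": [
    [0,-5,0,0],
    [0,-10,0,0],
    [0,-15,0,0],
    [0,-19,0,0],
    [0,-19,0,0]
  ]
}}

```text
time: 6.8
eef_pos: [0.4528, -0.1749, 0.2604]
eef_rot: [-0.703, 0.704, -0.073, 0.071]
contact_force: [-0.1, 1.5, -0.1]
opening: 0.004
```

```bash
python3 st.py; python3 dish.py d5|tail -2
cat > pad.py <<'E'
from h import *
for f in('d5t','d5'):
    C=cloud(load(f)); g=(C[...,2]>.128)&(C[...,2]<.165)&(C[...,0]>.40)&(C[...,0]<.49)&(C[...,1]<-.175)&(C[...,1]>-.26)
    q=C[g]; print(len(q),np.median(q,0).round(4) if len(q) else '', q.min(0).round(3),q.max(0).round(3))
E
python3 pad.py
```

```text
t 6.8 tcp [ 0.4528 -0.1749  0.2604] jaw deg -11.7 app [-0. -0. -1.] F [-0.1  1.5 -0.1] open 0.004342062127043437 q [-0.53  0.14 -0.15  1.28 -0.    1.24] reach 0.019
scene 155 [0.4328 0.0439] 1.0349250563330559
top 271 [0.4347 0.0442] 0.9093950543829173
32 [ 0.4431 -0.182   0.1417] [ 0.43  -0.186  0.137] [ 0.45  -0.175  0.145]
310 [ 0.4434 -0.2038  0.1442] [ 0.427 -0.225  0.133] [ 0.465 -0.175  0.149]
```

The dish stays at (0.434, 0.044). I'll move over the paddle at (0.445, -0.203) and come down.

Request:
{"method": "move_arm", "body": {
  "motion": [
    [-0.8,-2.8,0,0],
    [-0.8,-2.8,-4,0],
    [-0.8,-2.8,-7,0],
    [-0.8,-2.8,-8.5,0],
    [-0.8,-2.8,-8.5,0]
  ]
}}

```text
time: 7.4
eef_pos: [0.4428, -0.1964, 0.1731]
eef_rot: [0.705, -0.703, 0.073, -0.067]
contact_force: [-0.4, 0.4, 0.3]
opening: -0.001
```

Run:
```python
from st import *
a=grab('scene','s6')['pixels'][120:330,150:380]
cv2.imwrite('pics/c6.png',cv2.resize(a,None,fx=2.6,fy=2.6)[:,:,::-1])
```

```text
t 7.4 tcp [ 0.4428 -0.1964  0.1731] jaw deg -11.4 app [-0.01  0.   -1.  ] F [-0.4  0.4  0.3] open -0.0013417717469807985 q [-0.58  0.19 -0.32  1.08 -0.    1.19] reach 0.019
```

View pics/c6.png

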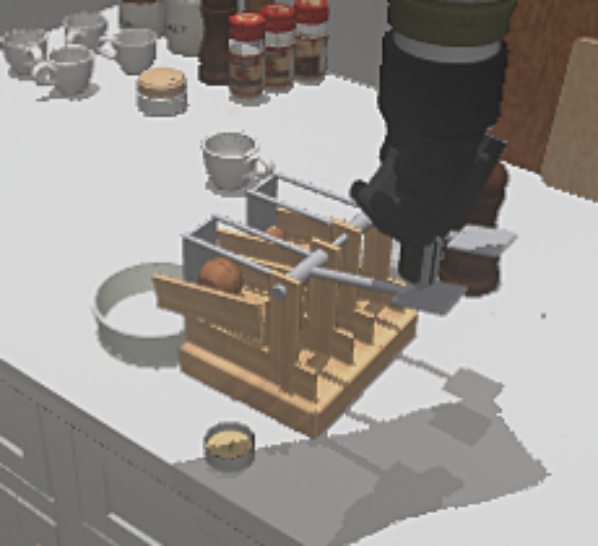

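The shut fingers stand just above the near paddle (tips at about (420,280) in the crop), with the far paddle clear. Now I'll press.

Request:
{"method": "move_arm", "body": {
  "motion": [
    [0.1,-0.6,0,0],
    [0.2,-0.6,-0.8,0],
    [0.2,-0.6,-1.6,0],
    [0.2,-0.6,-2.4,0],
    [0.2,-0.6,-3.2,0]
  ]
}}

```text
time: 7.95
eef_pos: [0.446, -0.2035, 0.1424]
eef_rot: [0.704, -0.703, 0.072, -0.068]
contact_force: [0.5, -1.0, 2.6]
opening: 0.004
```

Request:
{"method": "move_arm", "body": {
  "motion": [
    [0,0,-0.6,0],
    [0,0,-1.2,0],
    [0,0,-1.6,0],
    [0,0,-1.6,0]
  ]
}}

```text
time: 8.35
eef_pos: [0.4458, -0.2031, 0.1258]
eef_rot: [0.704, -0.703, 0.072, -0.068]
contact_force: [1.0, 1.9, 2.4]
opening: -0.004
```

Request:
{"method": "move_arm", "body": {
  "motion": [
    [0,0,-0.3,0],
    [0,0,-0.5,0],
    [0,0,-0.5,0],
    [0,0,-0.5,0],
    [0,0,-0.5,0]
  ]
}}

```text
time: 8.85
eef_pos: [0.4458, -0.2031, 0.1209]
eef_rot: [0.704, -0.703, 0.072, -0.068]
contact_force: [0.2, 1.0, 3.6]
opening: -0.001
```

Request:
{"method": "move_arm", "body": {
  "motion": [
    [0,0,0,0],
    [0,0,0,0],
    [0,0,0,0],
    [0,0,0,0],
    [0,0,0,0]
  ]
}}

```text
time: 9.35
eef_pos: [0.4458, -0.2031, 0.1209]
eef_rot: [0.704, -0.703, 0.072, -0.068]
contact_force: [0.1, 1.7, 4.0]
opening: 0.002
```

Run:
```python
from st import *
a=grab('scene','s7')['pixels'][120:330,150:380]
cv2.imwrite('pics/c7.png',cv2.resize(a,None,fx=2.6,fy=2.6)[:,:,::-1])
```

```text
t 9.35 tcp [ 0.4458 -0.2031  0.1209] jaw deg -11.4 app [-0.01  0.   -1.  ] F [0.1 1.7 4. ] open 0.0015286134894473267 q [-0.59  0.24 -0.39  0.95 -0.    1.18] reach 0.019
```

View pics/c7.png

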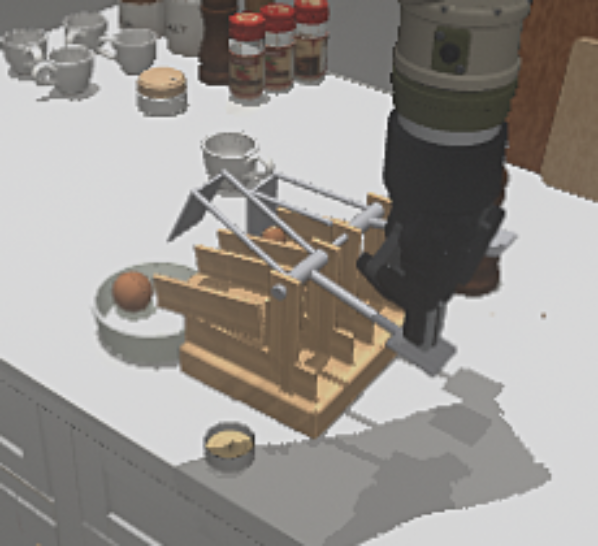

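The walnut is in the dish (at about (132,290)), the near gate is fully up and the hazelnut is still behind its gate. I'll let the paddle rise and retreat.

Request:
{"method": "move_arm", "body": {
  "motion": [
    [0,0,0.8,0],
    [0,0,1.8,0],
    [0,0,2.8,0],
    [0,0,3.8,0],
    [0,0,5,0]
  ]
}}

```text
time: 9.9
eef_pos: [0.4455, -0.2027, 0.1717]
eef_rot: [0.704, -0.703, 0.072, -0.068]
contact_force: [-0.7, -0.6, 0.4]
opening: -0.001
```

Request:
{"method": "move_arm", "body": {
  "motion": [
    [0,0,4,0],
    [0,0,8,0],
    [0,-4,8,0],
    [0,-8,8,0],
    [0,-12,8,0]
  ]
}}

```text
time: 10.4
eef_pos: [0.4457, -0.3238, 0.2531]
eef_rot: [0.704, -0.703, 0.071, -0.068]
contact_force: [0.5, 0.0, 0.6]
opening: 0.001
```

Request:
{"method": "move_arm", "body": {
  "motion": [
    [0,-4,0,0],
    [0,-8,0,0],
    [0,-8,0,0],
    [0,-8,0,0],
    [0,-8,0,0]
  ]
}}

```text
time: 10.9
eef_pos: [0.4456, -0.4028, 0.2532]
eef_rot: [0.704, -0.703, 0.071, -0.067]
contact_force: [0.6, 0.2, -0.2]
opening: 0.0
```

```bash
python3 dish.py d8
python3 - <<'E'
from h import *
a=load('d8t')['pixels'][120:320,150:400]; b=load('d8')['pixels'][120:320,130:380]
cv2.imwrite('pics/c8.png',np.hstack([cv2.resize(x,None,fx=1.6,fy=1.6)[:,:,::-1] for x in(a,b)]))
C=cloud(load('d8t'));P=load('d8t')['pixels'].astype(int)
br=(P[...,0]-P[...,2]>40)&(C[...,2]<.05)&(C[...,2]>.015)&(np.hypot(C[...,0]-.434,C[...,1]-.045)<.05)
print('walnut',br.sum(),np.median(C[br],0).round(3),C[br][:,2].max())
E
```

```text
t 10.9 tcp [ 0.4456 -0.4028  0.2532] jaw deg -11.3 app [-0.01  0.   -1.  ] F [ 0.6  0.2 -0.2] open 0.00015295193625340978 q [-0.87  0.37  0.13  1.34 -0.    0.9 ] reach 0.019
scene 242 [0.4357 0.0365] 16.25989031059766
top 401 [0.4344 0.0399] 11.511908628093611
walnut 149 [0.436 0.075 0.039] 0.04590946108140533
```

View pics/c8.png

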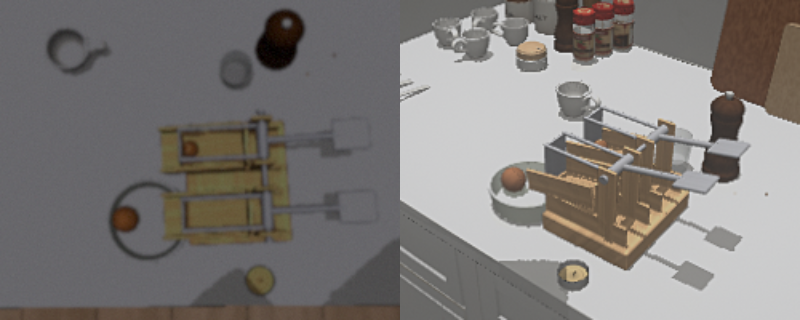

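Request:
{"method": "move_arm", "body": {
  "motion": [
    [0,0,0,0],
    [0,0,0,0],
    [0,0,0,0],
    [0,0,0,0],
    [0,0,0,0]
  ]
}}

```text
time: 11.5
eef_pos: [0.4459, -0.4024, 0.2536]
eef_rot: [0.704, -0.703, 0.071, -0.067]
contact_force: [-0.1, -0.9, -0.1]
opening: 0.001
```

Run:
```python
from h import *
from scipy.optimize import least_squares
grab('top','d9t')
for f in('d8t','d9t'):
    C=cloud(load(f));P=load(f)['pixels'].astype(int); red=P[...,0]-P[...,2]
    near=np.hypot(C[...,0]-.434,C[...,1]-.045)<.06
    br=(red>40)&(C[...,2]<.05)&(C[...,2]>.015)&near
    m=near&(abs(red)<12)&(C[...,2]>.03)&(C[...,2]<.037);q=C[m][:,:2]
    r=least_squares(lambda p:np.hypot(*(q-p).T)-.053,[.43,.05],loss='soft_l1',f_scale=.002)
    print('walnut',np.median(C[br],0).round(4),'dish',len(q),r.x.round(4))
    for n,y in(('near',(.40,.48)),('far',(.50,.57))):
        g=(C[...,1]<-.185)&(C[...,1]>-.225)&(C[...,0]>y[0])&(C[...,0]<y[1])&(C[...,2]>.05)&(C[...,2]<.2);print(n,np.median(C[g],0).round(4))
print(ctrl.hand_in())
```

```text
walnut [0.4359 0.0754 0.0389] dish 274 [0.4347 0.0442]
near [ 0.4463 -0.2045  0.147 ]
far [ 0.5308 -0.2027  0.1476]
walnut [0.4359 0.0747 0.0387] dish 288 [0.4347 0.044 ]
near [ 0.4463 -0.204   0.147 ]
far [ 0.5308 -0.2025  0.1473]
the job is handed in; nothing more can be done
None
```

I pushed the dish against the foot under the near lane, which holds the walnut. Then I pressed that lane's paddle for about 1 s, until the walnut had rolled into the dish, let the paddle come back up, withdrew the arm and handed in at about 11.6 s. The hand-in gives no verdict.

**Last checks:**
- **Walnut:** it is at rest inside the dish, about 31 mm from its centre.
- **Dish:** it stands at (0.435, 0.044), on the near lane's centre line. The push force rose from under 2 N to 7 N with the dish stopped, so I take it to be touching the foot. It stopped about 8 mm beyond my first estimate of the dispenser's position, so that estimate was slightly off.
- **Gates:** both paddles are back at rest height (147 mm).
- **Hazelnut and bystanders:** the hazelnut is still behind its gate. In the final picture the glass, mug, tea light and mill look unmoved, but I did not measure them again.
- **Disagreement:** one dish fit, in the next-to-last check, gave a centre 4–8 mm away because it included points from the walnut. Leaving those points out gave the same centre as before.

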